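# Hook, draw out and lock a tape measure on a picture frame

## Task

Measure in from the far outer edge of the picture frame to the red tab: hook the yellow tape measure's end over the outside of the frame's far rail, draw the case straight back against its spring until the front of the case is level with the middle of the red tab (not the blue one), and stand it there on the backing board. Only then push the red lock button on its top down and let go, leaving the hook still snug against the frame and the remote control, pen and battery where they lie.

Things in the scene. Friction and masses are not known exactly. Their poses are not given: they have to be found in the camera images.
- tape_center (a point): Centre of the yellow tape-measure case, half-way up it. The case is an upright rounded block 85 (x) x 40 (y) x 58 (z) mm, 0.4 to 0.5 kg, standing on its underside 29 mm below this point, with a rubber sole. x points out of the front, towards the hook; z up. The front face is 42.5 mm ahead in x. Grip it across y (40 mm wide), from above. Set down and let go, it stays put by its own weight against the pull of the blade.
- tape_hook (a point): Lowest point, in mid-width, of the inner face (the face towards the case) of the steel hook at the end of the blade; axes as the case's. The hook is a plate 21 mm wide and 2.5 mm thick that hangs 13 mm below the blade. At the start it is 92.5 mm ahead (x) of the case centre and 25 mm below it, so 4 mm above whatever the case stands on. The stiff blade (19 mm wide) leaves the case level, its underside 17 mm above the case's underside.
- tape_lock_top (a point): Centre of the top of the red lock button, 24 x 22 mm, on the top of the case straight above its centre, 37 mm above that centre (8 mm proud of the case) when up.
- tape_blade (a joint): How far the blade is drawn out beyond its rest, m: 0 at the start (50 mm from case front to the hook's inner face), at most 0.1. A spring draws it in with about 1.2 N at 0 and 1.7 N at 0.1.
- tape_lock (a joint): Travel of the lock button, m: 0 up (blade free), about 0.005 to 0.006 when pressed down. It takes about 3 N to push and stays down, where it brakes the blade; there is no way to lift it again, so press it only once the tape is drawn out. It counts as locked above 0.004.
- picture_frame: Dark wooden picture frame without glass, lying face up and fixed on the desk; 300 (x) x 180 (y) mm. Origin: centre of its underside, on the desk; x points away from the robot, to the far rail. Rails are 20 mm wide and 18 mm high all round; the outer face of the far rail is at x = +150 mm. Inside them the white backing board, 260 x 140 mm, has its top 4 mm above the desk.
- red_tab: Flat red sticky strip on the backing board, 8 mm (x) by 138 mm (y), paper-thin, running across the frame. Origin: its middle, on the board; axes parallel to the frame's. It lies 95 to 140 mm in from the outer face of the far rail. A like blue strip lies nearer or farther; ignore it.
- remote: Black remote control, 163 x 48 x 19 mm, a bystander. Origin: centre of its underside.
- pen: Blue pen, 145 x 12 x 9 mm, a bystander. Origin: centre of its underside.
- battery: Red and white battery, 50 x 15 x 15 mm, lying, a bystander. Origin: centre of its underside.

How it is judged:
On the way, in this order (a step that is already met when the one before it is completed fails the run):
1. the hook hangs outside the frame's far rail, below its top, with the lock still up (y of tape_hook in the frame of picture_frame between -0.07 and 0.07 m and z of tape_hook in the frame of picture_frame below 0.0135 m and x of tape_hook in the frame of picture_frame between 0.146 and 0.18 m and value of joint tape_lock below 0.002 m), for 0.1 s.
2. the case stands on the backing board, drawn back so that its front is level with the red tab, the hook against the far rail, the lock still up (y of tape_hook in the frame of picture_frame between -0.07 and 0.07 m and z of tape_hook in the frame of picture_frame below 0.0135 m and x of tape_hook in the frame of picture_frame between 0.144 and 0.158 m and x of tape_center in the frame of red_tab between -0.0545 and -0.0305 m and z of tape_center in the frame of picture_frame below 0.038 m and angle between tape_center's own z axis and vertical below 0.12 rad and angle between the x axis of tape_center and the x axis of picture_frame, either way round below 0.18 rad and value of joint tape_blade above 0.02 m and value of joint tape_lock below 0.002 m), for 0.2 s.
At the end, for the whole second after the job is handed in: The lock is down over 4 mm. The hook hangs outside the far rail within 6 mm of it, its tip 4.5 mm or more below the rail top. The case stands upright on the backing board (5 mm, 7 degrees), front within 12 mm of the middle of the red tab, in line with the frame within 10 degrees (y of tape_hook in the frame of picture_frame between -0.07 and 0.07 m and z of tape_hook in the frame of picture_frame below 0.0135 m and x of tape_hook in the frame of picture_frame between 0.144 and 0.158 m and x of tape_center in the frame of red_tab between -0.0545 and -0.0305 m and z of tape_center in the frame of picture_frame below 0.038 m and angle between tape_center's own z axis and vertical below 0.12 rad and angle between the x axis of tape_center and the x axis of picture_frame, either way round below 0.18 rad and value of joint tape_blade above 0.02 m and value of joint tape_lock above 0.004 m); the robot touches nothing.
It fails at once if the black remote control is moved more than 30 mm (distance of remote from where it was at the start of the episode above 0.03 m).
It fails at once if the blue pen is moved more than 30 mm (distance of pen from where it was at the start of the episode above 0.03 m).
It fails at once if the red battery is moved more than 30 mm (distance of battery from where it was at the start of the episode above 0.03 m).
It also fails if it takes over 43 s, if anything falls off the work surface, if the arm or the gripper's body presses on something with over 40 N, if the wrist force passes 120 N, or if a joint passes its speed limit or range.

## Robot

A 6-joint arm with a two-finger parallel gripper is mounted at the origin on a cart in front of the work surface, level with it; the furniture and walls round the work are solid. World frame = base frame: x ahead of the robot, y to its left, z up, the work surface at z = 0. Lengths are in m, angles in rad, forces in N, time in s.
With the tool pointing down it reaches from about 0.35 to 0.8 m from the base axis. Payload 7.3 kg.
Tool frame: the origin (TCP) lies midway between the tips of the shut fingers; the grasp point (between the pads) lies 19 mm behind it; z points along the fingers, y is the line along which they close (so a half turn about z gives the same grasp; the last joint's range is limited). The gripper opens to 85 mm and grips with 20 to 120 N. Pads are 22 mm wide; open, the fingers measure 114 mm over their backs; the gripper's body (76 mm by 85 mm) begins 54 mm behind the grasp point. The pads swing forward as they close: fully open they stand 13 mm farther back than shut.
Start: joints at [1.086, 0.342, 1.524, -0, 1.275, -0.146], TCP at [0.174, 0.495, 0.231] pointing down, gripper open.
Joint ranges: [-2.53, 2.53], [-0.77, 2.02], [0.04, 2.7], [-1, 4.14], [0.28, 2.66], [-3.11, 3.11]. Speed limits (rad/s): [2.57, 2.57, 3.14, 3.14, 3.14, 3.14].

## Interface

Orientations are given as a unit quaternion [w, x, y, z].
In Python, from cell import goto, servo_line, goto_joints, gripper_open, gripper_close, pause, solve_ik, get_obs, read_camera, Unreachable, hand_in gives the robot as it stands. Calls block until the motion is done:
- goto(position, orientation): joint-space move of the TCP to a pose.
- servo_line(position, orientation=None, max_speed=0.15): straight line of the TCP; orientation=None keeps the orientation; max_speed is the mean speed in m/s.
- goto_joints(angles): joint-space move.
- gripper_open() and gripper_close(newtons=None): open the fingers fully, or close them until they stop; newtons is the grip in N (None keeps the last).
- pause(seconds).
- solve_ik(position, orientation): joint angles nearest the present ones, or None.
- get_obs(): the state.
- read_camera(name): name is "scene" or "top"; returns a dict with "pixels" (384x512x3 uint8, red, green, blue), "K" (3x3 intrinsics, pixels), "cam_to_world" (4x4, takes a point from camera to world coordinates). Camera axes: x right, y up, looking along -z (the intrinsics and any distortion apply to the point x, -y, -z); pixel columns grow to the right and rows downward; lengths in m; the calibration is good to about 2 mm. A picture is of the moment at which its call begins. There is no depth.
A pose or a line that the arm cannot do raises Unreachable and nothing moves.
- hand_in(): hands the job in; it is judged then, once.
The state is a dict: "time": time; "qpos": joint angles; "dq": joint speeds; "effort": joint torques, N m; "ee_pos": TCP position; "tool_rot": TCP orientation; "force": force on the tool from outside, world axes, zero at the start; "torque": the same for the moment, N m; "grip_width": finger opening in m; "finger_force": force on a finger pad.
Only numpy, scipy, OpenCV 4.12 (cv2) and the standard library are available. Lean on these libraries where they do the work, as an engineer would, in place of code of your own. Each camera call takes 0.05 s, during which the arm holds its last target. There are 200 camera calls.

## Working session

There is one attempt and no reset: what is moved stays moved. The work goes in short steps, each a Python script; the robot and the scene stay as the last script left them, time stands still between calls to the robot, and variables do not carry over. Pictures are saved under pics/ and viewed, at most 10 in all, crops included, and the job is handed in when it is done.

```bash
ls; mkdir -p pics; cat > h.py <<'E'
import numpy as np, cv2
from cell import *
def ray(c,u,v):
    K=np.array(c["K"]);T=np.array(c["cam_to_world"])
    d=np.linalg.inv(K)@[u,v,1]; d=T[:3,:3]@[d[0],-d[1],-d[2]]
    return T[:3,3],d
def onz(c,u,v,z):
    o,d=ray(c,u,v); return o+d*(z-o[2])/d[2]
E
python3 - <<'E'
from h import *
for n in("top","scene"):
    c=read_camera(n);cv2.imwrite(f"pics/{n}0.png",cv2.cvtColor(c["pixels"],cv2.COLOR_RGB2BGR))
    print(n,c["K"],np.round(c["cam_to_world"],3),c.keys())
o=get_obs();print(o)
E
```

```text
pics
top [[359.19665214   0.         252.97688074]
 [  0.         359.19665214 183.07836325]
 [  0.           0.           1.        ]] [[ 0.009  0.985 -0.17   0.418]
 [-1.     0.011  0.014 -0.288]
 [ 0.016  0.17   0.985  0.975]
 [ 0.     0.     0.     1.   ]] dict_keys(['pixels', 'K', 'cam_to_world'])
scene [[464.13704098   0.         255.7920535 ]
 [  0.         464.13704098 200.04004798]
 [  0.           0.           1.        ]] [[-0.498  0.55  -0.671 -0.042]
 [-0.867 -0.336  0.368  0.03 ]
 [-0.023  0.765  0.644  0.674]
 [ 0.     0.     0.     1.   ]] dict_keys(['pixels', 'K', 'cam_to_world'])
{'time': 0.1, 'qpos': array([ 1.08599791e+00,  3.42673061e-01,  1.52488534e+00,  2.24625070e-05,
        1.27543013e+00, -1.46021238e-01]), 'dq': array([ 0.00111725, -0.00211725, -0.00325767,  0.00101281, -0.00074408,
       -0.0016395 ]), 'effort': array([ 2.29383877e-03, -4.34445584e+01, -2.46489751e+01, -8.29649343e-05,
        4.75554611e-03, -3.22523064e-06]), 'ee_pos': array([0.17429425, 0.49485411, 0.2306977 ]), 'tool_rot': array([-2.26717059e-04,  1.68582909e-01,  9.85687230e-01, -6.60175100e-04]), 'force': array([-0.12965262, -0.20136464,  0.59182073]), 'torque': array([ 0.00394933, -0.02206459,  0.01514676]), 'finger_force': 0.0, 'grip_width': 0.0854668123574129}
```

View pics/top0.png

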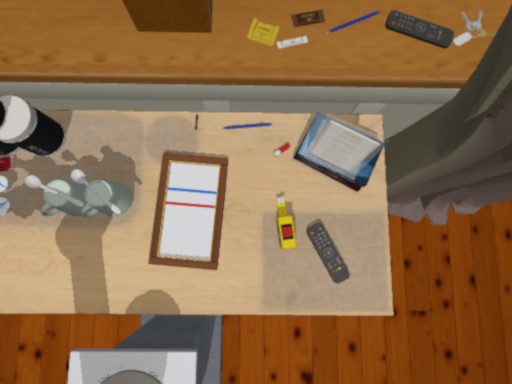

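View pics/scene0.png

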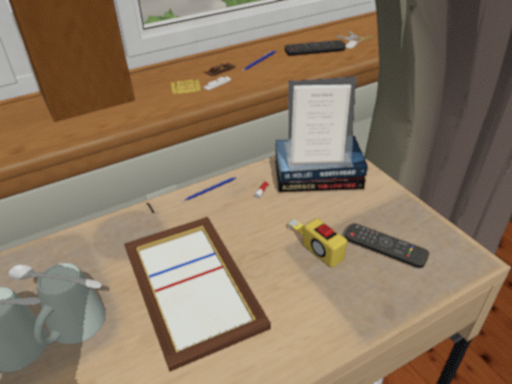

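The top view shows the frame with corners near (164,153), (228,155), (217,268) and (149,265). The red tab is at row 205 and the blue one at row 190. The tape case is at (287,232) with its hook towards (281,195), the remote is at (327,251) and the battery at (282,149). The scene view agrees. Next I'll measure.

```bash
cat > m.py <<'E'
from h import *
def cen(m): return np.argwhere(m)[:,::-1].mean(0)
def box(r,x0,x1,y0,y1):
    b=np.zeros(r.shape[:2],bool); b[y0:y1,x0:x1]=1; return b
def biggest(m):
    n,l,s,_=cv2.connectedComponentsWithStats(m.astype(np.uint8)); return l==1+np.argmax(s[1:,4])
if __name__=="__main__":
    c=read_camera("top"); p=c["pixels"]; h=cv2.cvtColor(p,cv2.COLOR_RGB2HSV).astype(int); H,S,V=h[...,0],h[...,1],h[...,2]
    red=((H<6)|(H>172))&(S>150)&(V>90)
    fm=biggest((V<135)&(S>70)&box(p,140,240,145,275))
    r=cv2.minAreaRect(np.argwhere(fm)[:,::-1].astype(np.float32)); 
    hull=cv2.convexHull(np.argwhere(fm)[:,::-1].astype(np.int32))
    W=np.array([onz(c,u,v,.018)[:2] for u,v in hull[:,0]],np.float32)
    fr=cv2.minAreaRect(W); print("frame",fr, cv2.boxPoints(fr).tolist())
    m=biggest(red&box(p,155,225,190,220)); q=np.argwhere(m)[:,::-1]
    P=np.array([onz(c,u,v,.004)[:2] for u,v in q]); print("red",P.mean(0),P.min(0),P.max(0),len(q))
    m=biggest(red&box(p,270,305,215,250)); print("btn",m.sum(),cen(m),onz(c,*cen(m),.066))
    y=biggest((H>20)&(H<35)&(S>170)&(V>120)&box(p,265,310,180,260))
    print("case px",cv2.minAreaRect(np.argwhere(y)[:,::-1].astype(np.float32)))
    for n,b in(("remote",(300,355,218,285)),("battery",(270,294,140,160)),("pen",(220,275,118,134))):
        print(n,onz(c,(b[0]+b[1])/2,(b[2]+b[3])/2,.01))
    for u,v in((100,195),(130,195),(310,220),(320,223),(295,155)): print(u,v,onz(c,u,v,.02))
    a=cv2.resize(p[185:255,255:325],None,fx=8,fy=8,interpolation=cv2.INTER_NEAREST)
    cv2.imwrite("pics/tape1.png",a[...,::-1])
E
python3 m.py
```

```text
frame ((0.5145193338394165, -0.13360145688056946), (0.17999088764190674, 0.3056606352329254), 85.73126220703125) [[0.3554142117500305, -0.21197137236595154], [0.6602268815040588, -0.23472312092781067], [0.6736244559288025, -0.05523154139518738], [0.36881178617477417, -0.03247979283332825]]
red [ 0.52475778 -0.13659764] [ 0.52097716 -0.19483204] [ 0.52844497 -0.07839317] 44
btn 89 [287.02247191 231.28089888] [ 0.45282574 -0.3883436   0.066     ]
case px ((285.40753173828125, 225.39881896972656), (45.00893020629883, 15.585862159729004), 81.25383758544922)
remote [ 0.40287042 -0.50149245  0.01      ]
battery [ 0.67850946 -0.38217833  0.01      ]
pen [ 0.74659828 -0.28569559  0.01      ]
100 195 [0.54576563 0.10499807 0.02      ]
130 195 [0.5466456  0.02550417 0.02      ]
310 220 [ 0.48491092 -0.45479296  0.02      ]
320 223 [ 0.47723058 -0.48127315  0.02      ]
295 155 [ 0.66214877 -0.41681194  0.02      ]
```

View pics/tape1.png

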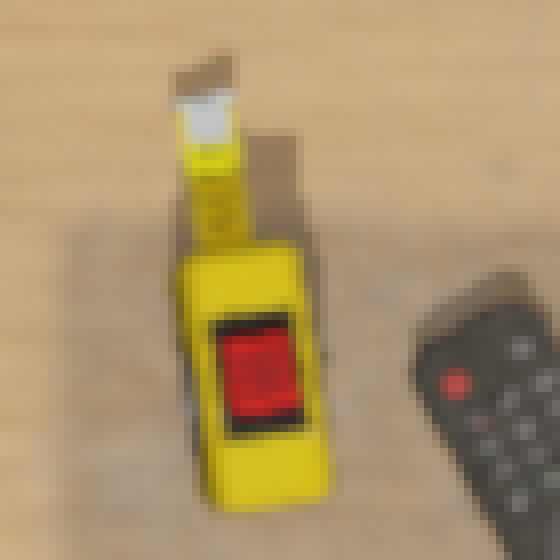

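The crop shows the case's top corners at (180,250), (300,242), (332,495) and (213,510) at 8x scale, with its hook pointing up the image. The remote is well to the right. Now for the grasp.

```bash
cat >> h.py <<'E'
from scipy.spatial.transform import Rotation as R
def down(yaw):
    y=np.array([-np.sin(yaw),np.cos(yaw),0]); z=np.array([0,0,-1.]); best=None
    out=[]
    for s in(1,-1):
        q=R.from_matrix(np.c_[np.cross(s*y,z),s*y,z]).as_quat(); out.append(np.r_[q[3],q[:3]])
    return out
def pick(pos,yaw):
    qs=[(solve_ik(pos,q),q) for q in down(yaw)]
    qs=[(abs(j[5]),q) for j,q in qs if j is not None]
    return min(qs,key=lambda t:t[0])[1]
E
python3 - <<'E'
from h import *
c=read_camera("top")
k=np.array([onz(c,255+x/8,185+y/8,.058)[:2] for x,y in((180,250),(300,242),(332,495),(213,510))])
f=(k[0]+k[1])/2-(k[2]+k[3])/2; ctr=k.mean(0); yaw=np.arctan2(f[1],f[0])
print(k,ctr,np.linalg.norm(f),yaw)
b=np.array([.4528,-.3883]); xy=(ctr+b)/2
q=pick([*xy,.2],yaw); print(xy,q)
goto([*xy,.2],q); servo_line([*xy,.10],q); print(get_obs()["time"],get_obs()["qpos"])
servo_line([*xy,.020],q,max_speed=.1); gripper_close(40); o=get_obs(); print(o["time"],o["grip_width"],o["force"],o["ee_pos"])
E
```

```text
[[ 0.49096764 -0.36515056]
 [ 0.49390885 -0.40354294]
 [ 0.4143984  -0.41284905]
 [ 0.40942685 -0.37530989]] [ 0.45217544 -0.38921311] 0.0811116585069121 0.12028142361130206
[ 0.45248772 -0.38875655] [-0.          0.99819209  0.06010446  0.        ]
4.2583 [-8.38021456e-01  5.96311585e-01  1.48924857e+00  3.63500203e-05
  1.05448948e+00  6.12326079e-01]
5.7 0.039844439969150915 [-0.52641715  1.71595897  4.52667753] [ 0.4526643  -0.38881357  0.0205605 ]
```

```bash
cat >> h.py <<'E'
FY=-.0745; f=np.array([np.cos(FY),np.sin(FY)]); F=np.array([.6669,-.1445])
E
python3 - <<'E'
from h import *
o=get_obs(); p=o["ee_pos"]
servo_line([p[0],p[1],.09])
x=F+f*(.014-.0925); q=pick([*x,.09],FY)
servo_line([*x,.09],q,max_speed=.2)
servo_line([*x,.05],q,max_speed=.1)
o=get_obs(); print(o["time"],o["grip_width"],o["force"],o["ee_pos"],x)
for n in("top","scene"):
    c=read_camera(n)["pixels"]; c=c[130:280,130:260] if n=="top" else c[180:380,80:300]
    cv2.imwrite(f"pics/{n}2.png",cv2.resize(c,None,fx=3.5 if n=="top" else 3,fy=3.5 if n=="top" else 3,interpolation=cv2.INTER_CUBIC)[...,::-1])
E
```

```text
8.4417 0.03992809039458253 [ 0.4273104   0.79131181 -4.119663  ] [ 0.58868728 -0.13895886  0.05004262] [ 0.58861775 -0.13865716]
```

View pics/top2.png

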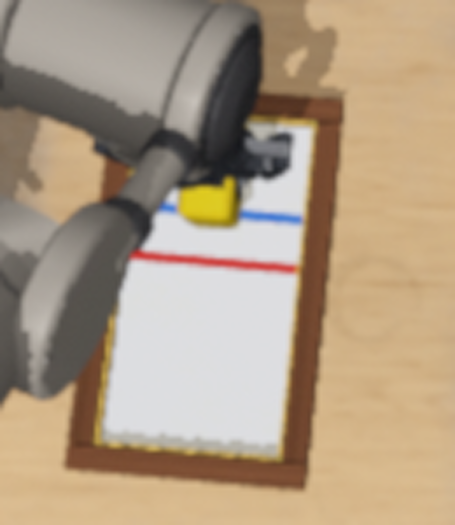

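View pics/scene2.png

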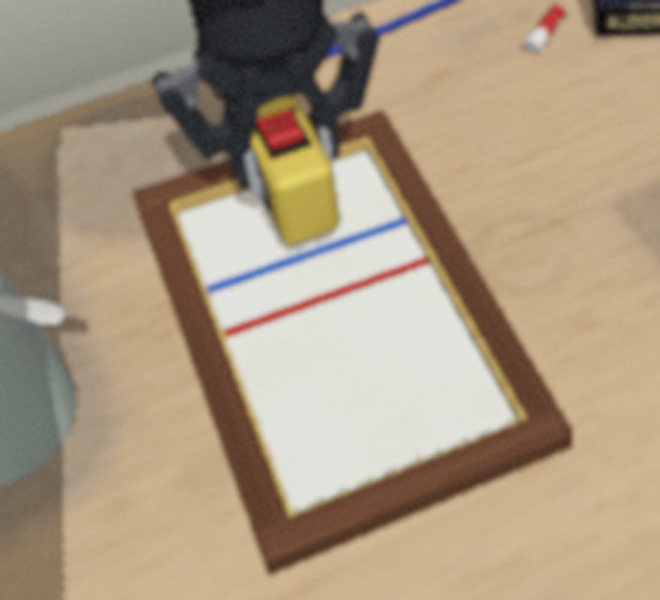

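The top view shows the case inside the frame with its back at the blue strip; the arm hides the hook. The scene view shows the frame's far corners at crop (133,190) and (385,112), and the button at (281,130). I'll cross-check the far edge from these.

```bash
python3 - <<'E'
from h import *
c=read_camera("scene")
for x,y,z in((133,190,.018),(385,112,.018),(281,130,.0955),(225,333,.004),(428,262,.004),(272,572,.018),(570,430,.018)):
    w=onz(c,80+x/3,180+y/3,z)[:2]; print(w, (w-F)@f, (w-F)@[-f[1],f[0]])
E
```

```text
[ 0.66188824 -0.05360327] -0.011763406168532144 0.09027156872881609
[ 0.64443019 -0.23039445] -0.016014260684101972 -0.0873286401679126
[ 0.5817149  -0.13791152] -0.08543919297388047 0.0002297852042516006
[ 0.52812857 -0.06601699] -0.14422807662366077 0.06793639571146563
[ 0.5154653  -0.19819478] -0.14701808074237196 -0.064817291863726
[ 0.35708144 -0.03022642] -0.31746468127129873 0.09089646259053163
[ 0.35239582 -0.20545712] -0.30909469371743986 -0.08419692468732284
```

```bash
python3 - <<'E'
from h import *
c=read_camera("top")
w=onz(c,228,157.7,.018)[:2]; print("far right corner",(w-F)@f)
p=get_obs()["ee_pos"]
servo_line([p[0],p[1],.0270],max_speed=.05); pause(.2); o=get_obs(); print(o["force"],o["ee_pos"])
x=F-f*.183
for s in np.linspace(.0785,.183,6)[1:]:
    servo_line([*(F-f*s),.0270],max_speed=.06); o=get_obs(); print(round(s,4),o["force"]@[*f,0],o["force"],o["grip_width"])
print(o["time"])
for n in("top","scene"):
    c=read_camera(n)["pixels"]; c=c[130:280,130:260] if n=="top" else c[180:380,80:300]
    cv2.imwrite(f"pics/{n}3.png",cv2.resize(c,None,fx=3.5 if n=="top" else 3,fy=3.5 if n=="top" else 3,interpolation=cv2.INTER_CUBIC)[...,::-1])
E
```

```text
far right corner -0.007549059436006628
[-0.12908601  0.17882356 -5.26713012] [ 0.58937024 -0.13896143  0.02733001]
0.0994 -0.5648373037521192 [-0.5568533   0.1280194  -4.45473428] 0.039652760190284686
0.1203 1.2335714237585955 [ 1.20734636 -0.39733454 -5.7535847 ] 0.03967874124189899
0.1412 2.114184671025542 [ 2.14208638  0.29503662 -5.63206914] 0.03976187552165908
0.1621 1.8141537468277211 [ 1.76548678 -0.71964733 -5.94788914] 0.03924737425946095
0.183 2.6197817913504617 [ 2.65167741  0.32970468 -5.32974434] 0.03974820574340931
11.9583
```

View pics/scene3.png

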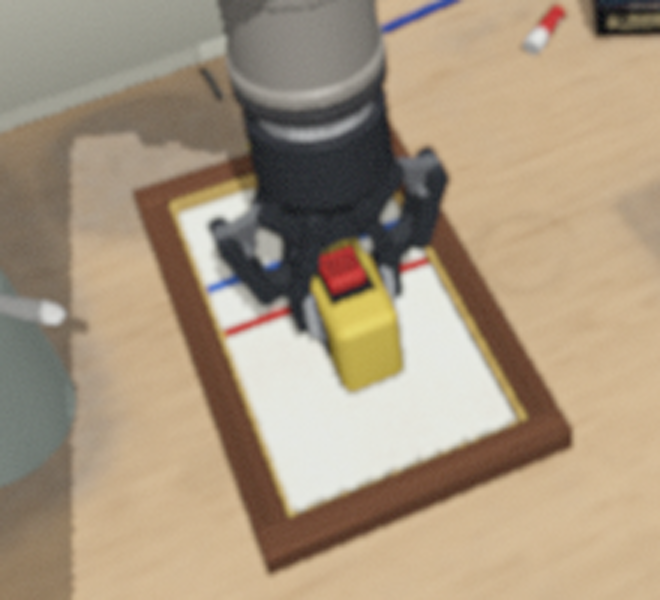

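View pics/top3.png

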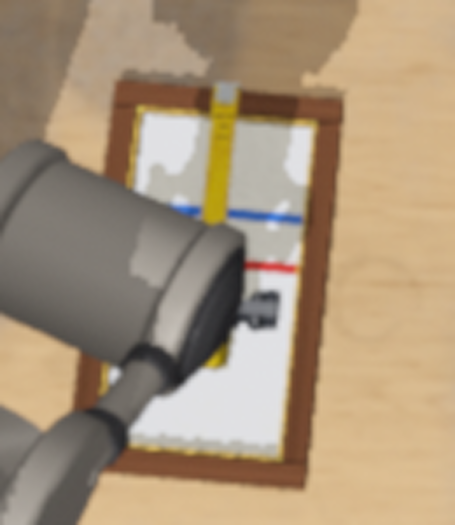

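The top view shows the blade running over the far rail with the hook at about (226,92), and the spring force confirms it is hooked. The scene view shows the case behind the red tab. Set it down, release, and check before locking.

```bash
python3 - <<'E'
from h import *
p=F-f*.183; z0=get_obs()["force"][2]
for z in(.0262,.0254,.0246,.0240,.0234,.0228):
    servo_line([*p,z],max_speed=.03); o=get_obs(); print(z,o["force"],o["ee_pos"][2])
    if o["force"][2]-z0>5: break
gripper_open(); pause(.2)
p=get_obs()["ee_pos"]; servo_line([p[0],p[1],.12],max_speed=.12)
q=(p[:2]-f*.05); b=get_obs()["qpos"].copy(); b[0]-=.6; goto_joints(b)
c=read_camera("top"); o=get_obs(); print(o["time"])
x=c["pixels"]; h=cv2.cvtColor(x,cv2.COLOR_RGB2HSV).astype(int)
cv2.imwrite("pics/top4.png",cv2.resize(x[130:280,130:260],None,fx=3.5,fy=3.5,interpolation=cv2.INTER_CUBIC)[...,::-1])
E
```

```text
0.0262 [ 1.66743887 -0.47849305 -3.93616752] 0.026249687277455074
0.0254 [ 0.74904682 -0.18030292 -4.64999809] 0.02537187997770659
0.0246 [ 1.91364012 -1.30984454 -4.82736364] 0.024619659199409834
0.024 [0.29034308 0.31709876 4.52195758] 0.02453209444971922
15.9167
```

View pics/top4.png

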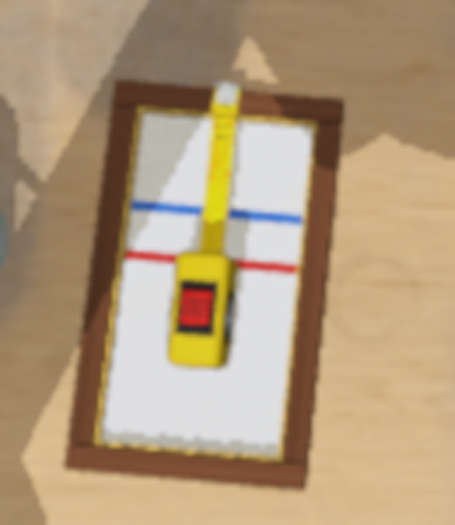

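The top view shows the case in line with the frame: top-front edge at (206,254), top-back edge at (198,366), button at (196,308), red tab passing about (211,262), hook at (227,95) past the rail.

```bash
python3 - <<'E'
from h import *
c=read_camera("top")
for n,x,y,z in(("front",206,254,.062),("back",198,366,.062),("btn",196,308,.070),("tabL",126,255,.004),("tabR",296,269,.004),("farL",117,82,.018),("farR",343,99,.018),("hook",228,85,.021)):
    w=onz(c,130+x/3.5,130+y/3.5,z)[:2]; print(n,w.round(4),((w-F)@f).round(4),((w-F)@[-f[1],f[0]]).round(4))
print((F-f*.183).round(4))
E
```

```text
front [ 0.5232 -0.1388] -0.1437 -0.005
back [ 0.4424 -0.1362] -0.2245 -0.0084
btn [ 0.4833 -0.1344] -0.1838 -0.0036
tabL [ 0.5284 -0.0676] -0.1438 0.0664
tabR [ 0.519  -0.1991] -0.1435 -0.0655
farL [ 0.6624 -0.057 ] -0.011 0.0869
farR [ 0.651  -0.2335] -0.0092 -0.0899
hook [ 0.6604 -0.144 ] -0.0066 0.0001
[ 0.4844 -0.1309]
```

The case front is within about 3 mm of the tab and the hook is snug. Press the lock.

```bash
python3 - <<'E'
from h import *
x=np.array([.484,-.1325]); gripper_close(20)
q=pick([*x,.12],FY); goto([*x,.12],q); servo_line([*x,.076],q,max_speed=.08); pause(.2)
f0=get_obs()["force"]; 
for z in np.arange(.072,.0585,-.001):
    servo_line([*x,z],max_speed=.02); o=get_obs(); d=o["force"]-f0; print(round(z,4),d.round(2),o["ee_pos"][2].round(4))
    if d[2]>12: break
servo_line([*x,.12],max_speed=.08)
b=get_obs()["qpos"].copy(); b[0]-=.6; goto_joints(b)
c=read_camera("top"); print(get_obs()["time"])
cv2.imwrite("pics/top5.png",cv2.resize(c["pixels"][130:280,130:260],None,fx=3.5,fy=3.5,interpolation=cv2.INTER_CUBIC)[...,::-1])
E
```

```text
0.072 [ 0.04 -1.07  0.08] 0.0719
0.071 [ 1.13 -0.54  0.15] 0.0709
0.07 [-0.15  0.3  -0.44] 0.07
0.069 [ 0.4  -0.88  1.23] 0.069
0.068 [ 0.22 -0.75  1.01] 0.0679
0.067 [ 0.31 -0.92  0.05] 0.0669
0.066 [-1.19 -0.86  1.13] 0.0659
0.065 [ 0.18  0.04 -0.13] 0.0649
0.064 [-0.78 -0.64  2.93] 0.064
0.063 [-3.3  -0.02 12.18] 0.064
23.425
```

View pics/top5.png

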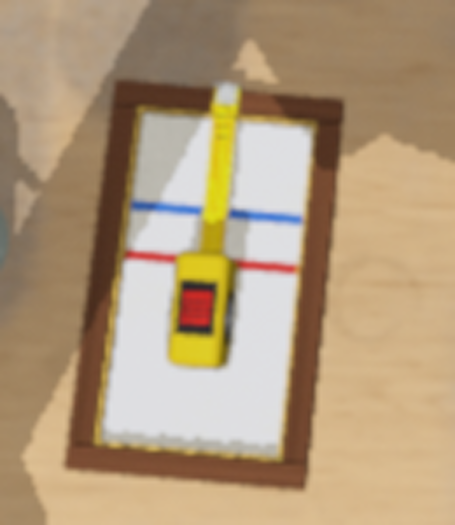

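The picture is unchanged from before: case front at the tab and hook at (227,95). The button went down 6 mm to its stop at 12 N, so I'm handing in.

```bash
python3 -c "
from cell import *
print(hand_in())"
```

```text
the job is handed in; nothing more can be done
None
```

The job is handed in (no verdict shown): the hook is over the frame's far rail, the case front is within about 3 mm of the red tab, the lock button was pressed about 6 mm to its stop, and the arm stayed clear of the remote, pen and battery, though I did not re-measure them afterwards.

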